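Set the sprung leg of a tablet stand and close its cam lever

TASK

The tablet stand lies on its face: take hold of the black foot bar, pull the sprung leg out until its white-tipped pointer is level with the red length mark, and then, still holding the leg at the mark, slide the orange cam lever along the bar to the left, away from the scale, until it is fully closed. Leave the lever open until the leg is at the mark, and leave the timer, tin and mug where they are. Finish while still holding the bar, with the leg at the mark and the lever closed; do not let go.

Things in the scene. Friction and masses are not known exactly. Their poses are not given: they have to be found in the camera images.
- stand: tablet stand lying face down, pale wooden back panel up: 300 x 200 x 10 mm, a 30 mm high ledge at its far end, a black spring housing (top at z 30 mm, near face 50 mm to +x of the origin). Does not move. Origin: centre of its underside, on the worktop. Its x axis runs along the leg towards the housing: the leg is pulled out along the stand's -x, roughly towards the robot; y left, z up
- leg (a joint): how far the flat steel leg is pulled out of the housing, m: 0 = fully in (start), 0.095 = fully out. A spring draws it back in with 3.6 N when in, 6 N at 0.08, so it runs back in when let go
- bar_centre (a point): centre of the black upright foot bar across the near end of the leg, fixed to it: 12 mm thick along the stand's x, 130 mm long along y, from 20 to 64 mm above the worktop (this point: 42 mm). Behind it lie the steel leg (26 mm wide) and two rails, tops 18 mm above the worktop; nothing higher stands within 60 mm of the bar in x but the cam lever
- bar_grip (a point): the best place to grip the bar first, one finger before and one behind it: on the bar, 32 mm along the stand's -y from its middle, 42 mm above the worktop. The bar is free for fingers from its middle to 55 mm right of it. Fingers can slide along the smooth bar while holding it
- leg_pointer (a point): tip of the white-tipped pointer at the right end of the bar (74 mm along the stand's -y from its middle, 16 mm above the worktop); moves with the bar. In the stand's x it lies in line with the middle of the bar
- mark (a point): middle of the red length mark, a line 4 mm wide, its top 16 mm above the worktop, clipped on the white scale along the right edge of the back panel; fixed. The leg is at its length when the pointer is level with it, that is at the same x of the stand. It needs the leg pulled out 0.035 to 0.080 m
- cam (a joint): the cam lever's slide along the bar, m: 0 to 0.005 = open (start), 0.030 = fully closed, at its stop. It slides towards the stand's +y (left), takes about 3 N and stays where it is left
- lever_centre (a point): centre of the orange cam lever, a saddle over the bar: 34 mm along x (11 mm proud before and behind the bar), 18 mm along y, 32 to 68 mm above the worktop, a paddle on top up to 78 mm. This point is 50 mm up and, when open at 0, 10 mm left (+y of the stand) of the bar's middle. Fingers holding the bar to the right of it push it closed when they slide left along the bar
- kitchen_timer: red and white kitchen timer, 65 mm wide, 45 mm high, right of the stand; a bystander. Origin under its centre
- tin_fish: flat round tin, 86 mm wide, 40 mm high, left of the stand; a bystander. Origin under its centre
- mug: pale blue mug, 96 mm high, about 87 x 123 mm with its handle, left of the stand; a bystander. Origin under its centre

How it is judged:
On the way, in this order (a step that is already met when the one before it is completed fails the run):
1. the leg is held at the mark (within 5 mm) with the cam lever still open (x of leg_pointer in the frame of mark between -0.005 and 0.005 m and contact force between the fingers and foot_bar above 1 N and value of joint cam below 0.012 m), for 0.2 s.
2. the cam lever is closed (within 4 mm of its stop) while the leg is held at the mark (x of leg_pointer in the frame of mark between -0.005 and 0.005 m and contact force between the fingers and foot_bar above 1 N and value of joint cam above 0.026 m), for 0.2 s.
At the end, for the whole second after the job is handed in: The fingers still hold the foot bar (contact force over 1 N), the leg is still, its pointer within 5 mm of the red mark along the leg, and the cam lever within 4 mm of its closed stop (all of step 2 and velocity of joint leg between -0.01 and 0.01 m/s); the arm keeps its last pose, push and grip.
It fails at once if the cam lever is pushed more than half closed while the pointer is more than 10 mm off the mark (value of joint cam above 0.015 m and (x of leg_pointer in the frame of mark above 0.01 m or x of leg_pointer in the frame of mark below -0.01 m)).
It fails at once if the kitchen timer is moved more than 30 mm (distance of kitchen_timer from where it was at the start of the episode above 0.03 m).
It fails at once if the flat round tin is moved more than 30 mm (distance of tin_fish from where it was at the start of the episode above 0.03 m).
It fails at once if the mug is moved more than 30 mm (distance of mug from where it was at the start of the episode above 0.03 m).
It also fails if it takes over 45 s, if anything falls off the work surface, if the arm or the gripper's body presses on something with over 40 N, if the wrist force passes 120 N, or if a joint passes its speed limit or range.

ROBOT

A 6-joint arm with a two-finger parallel gripper is mounted at the origin on a cart in front of the work surface, level with it; the furniture and walls round the work are solid. World frame = base frame: x ahead of the robot, y to its left, z up, the work surface at z = 0. Lengths are in m, angles in rad, forces in N, time in s.
With the tool pointing down it reaches from about 0.3 to 0.825 m from the base axis. Payload 5.4 kg.
Tool frame: the origin (TCP) lies at the very end of the fingers, on their centre line; the grasp point (between the pads) lies 19 mm behind it; z points along the fingers, y is the line along which they close (so a half turn about z gives the same grasp; the last joint's range is limited). The gripper opens to 92 mm and grips with 3 to 60 N. Pads are 20 mm wide; open, the fingers measure 128 mm over their backs; the gripper's body (75 mm by 189 mm) begins 69 mm behind the grasp point.
Start: joints at [1.036, 0.158, 1.597, -0, 1.386, -0.21], TCP at [0.184, 0.545, 0.215] pointing down, gripper open.
Joint ranges: [-2.91, 2.91], [-0.94, 2.29], [0.18, 2.7], [-1.29, 4.43], [0.17, 2.64], [-3, 3]. Speed limits (rad/s): [2.57, 2.57, 3.14, 3.14, 3.14, 3.14].

INTERFACE

Orientations are given as a rotation vector (axis times angle).
In Python, from workcell import bot gives the robot as it stands. Calls block until the motion is done:
- bot.goto(position, orientation): joint-space move of the TCP to a pose.
- bot.line_to(position, rot=None, max_speed=0.15): straight line of the TCP; rot=None keeps the orientation; max_speed is the mean speed in m/s.
- bot.set_joints(angles): joint-space move.
- bot.set_gripper(opening, newtons=None): opening from 0.0 (shut) to 1.0 (fully open); newtons is the grip in N (None keeps the last); returns when the fingers have stopped.
- bot.hold(seconds).
- bot.inverse_kinematics(position, orientation): joint angles nearest the present ones, or None.
- bot.read_camera(name): name is "scene" or "top"; returns a dict with "pixels" (384x512x3 uint8, blue, green, red), "fx", "fy", "cx", "cy" (pixels), "k1" (the pictures are not rectified: a ray, as slopes to the right and down, at radius r is drawn at 1 + k1 r^2 times it, then the intrinsics apply), "R" (3x3) and "t" (3): a world point X has camera coordinates R X + t. Camera axes: x right, y down, z forward; pixel columns grow to the right and rows downward; lengths in m; the calibration is good to about 2 mm. A picture is of the moment at which its call begins. There is no depth.
A pose or a line that the arm cannot do raises bot.MotionError and nothing moves.
- bot.job_done(): hands the job in; it is judged then, once.
Readings, each from a call of its own:
- bot.current_clock(): time.
- bot.current_joints(): joint angles.
- bot.current_joint_vel(): joint speeds.
- bot.current_effort(): joint torques, N m.
- bot.current_ee_pos(): TCP position.
- bot.current_tool_rot(): TCP orientation.
- bot.current_contact_force(): force on the tool from outside, world axes, zero at the start.
- bot.current_ft_torque(): the same for the moment, N m.
- bot.current_opening(): opening from 0.0 (shut) to 1.0 (fully open).
- bot.current_grip_force(): force on a finger pad.
Only numpy, scipy, OpenCV 4.12 (cv2) and the standard library are available. Lean on these libraries where they do the work, as an engineer would, in place of code of your own. Each camera call takes 0.05 s, during which the arm holds its last target. There are 200 camera calls.

## Working session

There is one attempt and no reset: what is moved stays moved. The work goes in short steps, each a Python script; the robot and the scene stay as the last script left them, time stands still between calls to the robot, and variables do not carry over. Pictures are saved under pics/ and viewed, at most 10 in all, crops included, and the job is handed in when it is done.

```bash
mkdir -p pics; cat > h.py <<'E'
import numpy as np, cv2
from workcell import bot
def snap(n,f=None):
    c=bot.read_camera(n)
    if f: cv2.imwrite('pics/'+f,c['pixels'])
    return c
def ray(c,u,v):
    K=np.array([[c['fx'],0,c['cx']],[0,c['fy'],c['cy']],[0,0,1.]])
    p=cv2.undistortPoints(np.array([[[u,v]]],float),K,np.array([c['k1'],0,0,0,0.]))[0,0]
    R=np.array(c['R']);t=np.array(c['t'])
    return -R.T@t, R.T@np.array([p[0],p[1],1])
def onz(c,u,v,z):
    o,d=ray(c,u,v); return o+d*(z-o[2])/d[2]
def proj(c,X):
    p=np.array(c['R'])@np.array(X)+np.array(c['t']); s=p[:2]/p[2]; s=s*(1+c['k1']*(s@s))
    return s*[c['fx'],c['fy']]+[c['cx'],c['cy']]
E
python3 - <<'E'
from h import *
for n in('top','scene'):
    c=snap(n,n+'0.png'); print(n,-np.array(c['R']).T@np.array(c['t']),c['fx'],c['k1'])
print(bot.current_tool_rot(),bot.current_clock())
E
```

```text
top [0.51913942 0.13975445 1.10668655] 422.39538694403143 -0.09783485036763935
scene [ 0.2050667  -0.44029957  0.53339946] 366.7456931460044 -0.07545411735539212
[-5.07857716e-01 -3.09962906e+00  2.55999998e-03] 0.1
```

View pics/top0.png

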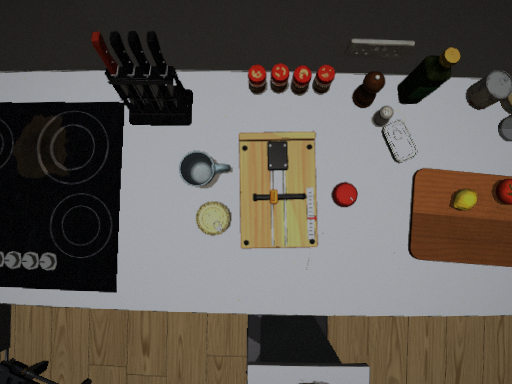

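View pics/scene0.png

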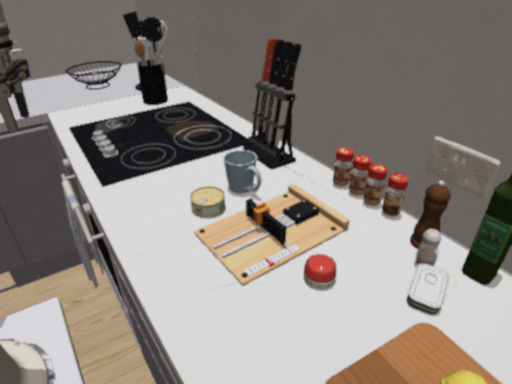

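The top view shows the stand at about (240–317, 132–248), the bar at about v=197 from u=254 to 305, the orange lever at (273,197), and the red mark near (311,217). The scene view shows the bar at about (265,222) and the mark near (271,262). Next I'll enlarge both.

```bash
python3 - <<'E'
from h import *
t=cv2.imread('pics/top0.png')[125:255,232:324]; s=cv2.imread('pics/scene0.png')[180:280,190:355]
a=cv2.resize(t,None,fx=4.4,fy=4.4,interpolation=cv2.INTER_CUBIC); b=cv2.resize(s,None,fx=2.3,fy=2.3,interpolation=cv2.INTER_CUBIC)
o=np.zeros((a.shape[0],a.shape[1]+b.shape[1],3),np.uint8);o[:,:a.shape[1]]=a;o[:b.shape[0],a.shape[1]:]=b
cv2.imwrite('pics/z0.png',o);print(o.shape)
c=snap('top');im=c['pixels'];hsv=cv2.cvtColor(im,cv2.COLOR_BGR2HSV);H,S,V=cv2.split(hsv)
roi=np.zeros(H.shape,bool);roi[125:255,235:322]=1
def cen(m,w=None):
    y,x=np.nonzero(m);return x.mean(),y.mean(),len(x)
red=roi&((H<6)|(H>172))&(S>100)&(V>80);red[:,:300]=0;red[:200]=0
print('red',cen(red), onz(c,*cen(red)[:2],.016))
wood=(roi&(H>10)&(H<30)&(S>60)&(V>120)).astype(np.uint8)
k=cv2.findContours(cv2.morphologyEx(wood,cv2.MORPH_CLOSE,np.ones((9,9))),cv2.RETR_EXTERNAL,cv2.CHAIN_APPROX_NONE)[0]
r=cv2.minAreaRect(max(k,key=cv2.contourArea)); 
for p in cv2.boxPoints(r): print(p,onz(c,*p,.01))
org=roi&(H>5)&(H<16)&(S>180);org[:185]=0;org[210:]=0;org[:,:262]=0;org[:,286:]=0
print('lever',cen(org),onz(c,*cen(org)[:2],.075))
bar=roi&(V<50);bar[:188]=0;bar[206:]=0;bar[:,:250]=0;bar[:,309:]=0
y,x=np.nonzero(bar);print('bar',x.min(),x.max(),np.polyfit(x,y,1),cen(bar))
for u in(x.min(),x.max()):print(onz(c,u,np.polyval(np.polyfit(x,y,1),u),.06))
E
```

```text
(572, 784, 3)
red (np.float64(312.84615384615387), np.float64(217.69230769230768), 13) [ 0.53485932 -0.00143766  0.016     ]
[237.89134 132.65271] [0.75454585 0.19770281 0.01      ]
[314.21863 130.74454] [ 0.76386423 -0.00359512  0.01      ]
[317.1112 246.4472] [ 0.46099177 -0.01426942  0.01      ]
[240.78394 248.35538] [0.45187754 0.18267331 0.01      ]
lever (np.float64(272.07142857142856), np.float64(197.28571428571428), 28) [0.58175163 0.10658006 0.075     ]
bar 254 305 [-2.51278231e-02  2.03570992e+02] (np.float64(280.41584158415844), np.float64(196.52475247524754), 202)
[0.58194606 0.15093414 0.06      ]
[0.5878162  0.02441804 0.06      ]
```

View pics/z0.png

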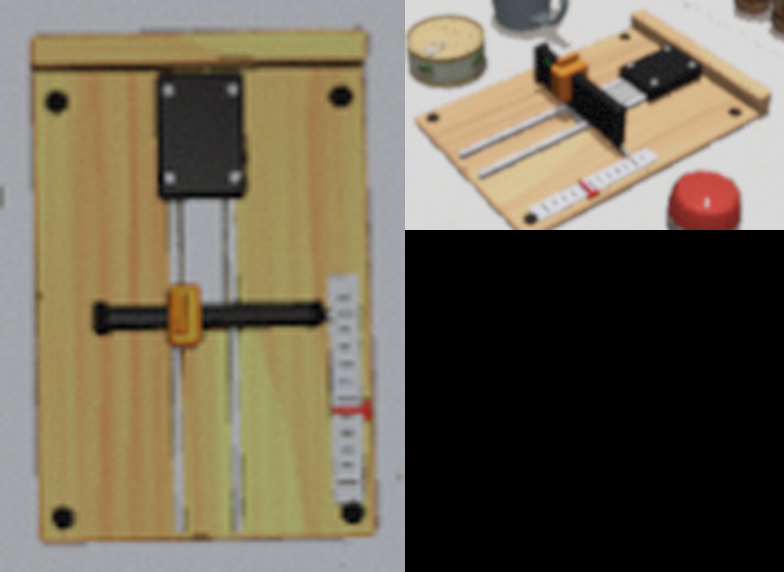

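The enlarged view confirms this: the bar spans u 253–306 at v≈196, the lever is open at (274,197), and the mark is at (312,218). That means a pull of about 54 mm, with the stand turned about 0.043 rad. Gripping now.

```bash
cat >> h.py <<'E'
yaw=.043
ex=np.array([np.cos(yaw),np.sin(yaw),0]);ey=np.array([-np.sin(yaw),np.cos(yaw),0])
E
python3 - <<'E'
from h import *
C=np.array([.5849,.0885,0]);g=C-.032*ey
best=None
for a in((yaw+np.pi/2)/2,(yaw-np.pi/2)/2):
    r=np.pi*np.array([np.cos(a),np.sin(a),0]);q=bot.inverse_kinematics(g+[0,0,.14],r)
    print(a,q)
    if q is not None and (best is None or abs(q[5])<abs(best[1][5])): best=(r,q)
r=best[0]; np.save('r.npy',r)
bot.set_gripper(.6,40)
bot.goto(g+[0,0,.14],r)
bot.line_to(g+[0,0,.026],max_speed=.1)
print(bot.current_contact_force())
bot.set_gripper(0,30)
print(bot.current_opening(),bot.current_grip_force(),bot.current_contact_force(),bot.current_ee_pos(),bot.current_clock())
snap('top','t1.png')
E
```

```text
0.8068981633974482 [-1.08875714e-01  2.59581832e-01  1.63145543e+00 -4.44089210e-16
  1.25055539e+00 -1.51875714e-01]
-0.7638981633974483 [-1.08875714e-01  2.59581832e-01  1.63145543e+00 -4.44089210e-16
  1.25055539e+00  2.98971694e+00]
[ 0.12280286 -0.76771578 -0.75935599]
0.13071110456646484 29.998731315135956 [ 0.17446722  0.32531723 -0.29492017] [0.58639104 0.05653868 0.02602467] 5.1333
```

The opening is 12 mm, so the bar is held. Pulling, then checking.

```bash
python3 - <<'E'
from h import *
p=np.array(bot.current_ee_pos())
bot.line_to(p-.052*ex,max_speed=.06); bot.hold(.3)
print(bot.current_ee_pos(),bot.current_contact_force(),bot.current_opening(),bot.current_clock())
a=snap('top');b=snap('scene')
q=np.array(bot.current_ee_pos());bc=q+.032*ey
def crop(c,X,s,z,h):
    u,v=proj(c,X).astype(int);u-=s//2;v-=h//2
    print(u,v,z);return cv2.resize(c['pixels'][v:v+h,u:u+s],None,fx=z,fy=z,interpolation=cv2.INTER_CUBIC)
m=[.535,-.001,.016]
A=crop(a,m,40,10,40);B=crop(b,m,40,10,40)
cv2.imwrite('pics/p1.png',np.hstack([A,B]))
E
```

```text
[0.53492368 0.05450955 0.02603228] [ 4.78481466  1.59354503 -5.55496584] 0.12712730450875945 6.5
292 197 10
250 240 10
```

View pics/p1.png

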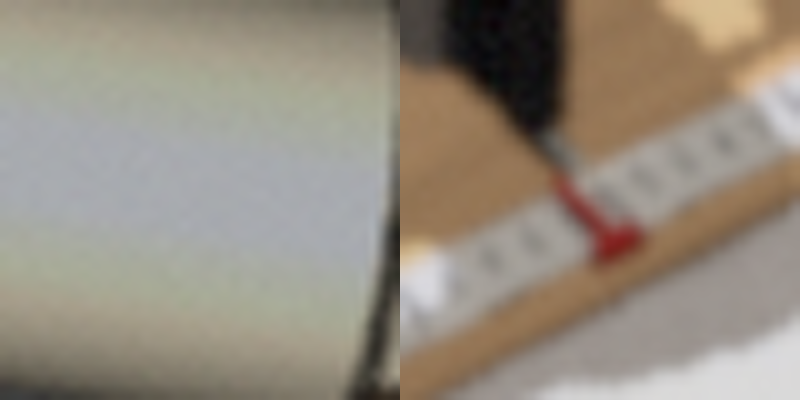

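The arm hides the top view. In the scene crop, the pointer tip is at (575,165), i.e. about (267.6,256.6) in the full image. It sits slightly short of the red mark line, which runs from (562,180) to (603,238).

```bash
python3 - <<'E'
from h import *
c=snap('scene')
im=c['pixels'];H,S,V=cv2.split(cv2.cvtColor(im,cv2.COLOR_BGR2HSV))
def P(x,y): # crop px (10x) -> world in stand axes
    X=onz(c,250+(x-400)/10-.45,240+y/10-.45,.016);return np.round([X@ex,X@ey],4)
for n,p in dict(root=(547,135),mid=(562,150),tip=(578,168),mark0=(563,182),mark1=(582,207),mark2=(600,230)).items(): print(n,P(*p))
y,x=np.nonzero((((H<8)|(H>172))&(S>140)&(V>60))[250:268,262:276]);print(len(x))
for v in np.unique(y):
    u=x[y==v]; X=onz(c,262+u.mean(),250+v,.016);print(v+250,u+262,X@ex,X@ey)
e=np.array(bot.current_ee_pos());print('bar by tcp',e@ex,e@ey)
cv2.imwrite('pics/p2.png',cv2.resize(im[244:274,254:284],None,fx=20,fy=20,interpolation=cv2.INTER_NEAREST))
E
```

```text
root [0.5384 0.001 ]
mid [ 0.5382 -0.0045]
tip [ 0.5375 -0.0108]
mark0 [ 0.5324 -0.0122]
mark1 [ 0.531  -0.0204]
mark2 [ 0.5298 -0.0278]
12
261 [268] 0.5300898415997123 -0.022405862907107436
262 [269] 0.5299257224822952 -0.025898680370310068
263 [270 271 272 273] 0.5321890700966052 -0.03116520729475003
264 [270 271 272 273] 0.5304062227699624 -0.03341540318191182
265 [270 271] 0.5270271623055895 -0.03446192950302721
bar by tcp 0.5367849402289461 0.03145338755453285
```

View pics/p2.png

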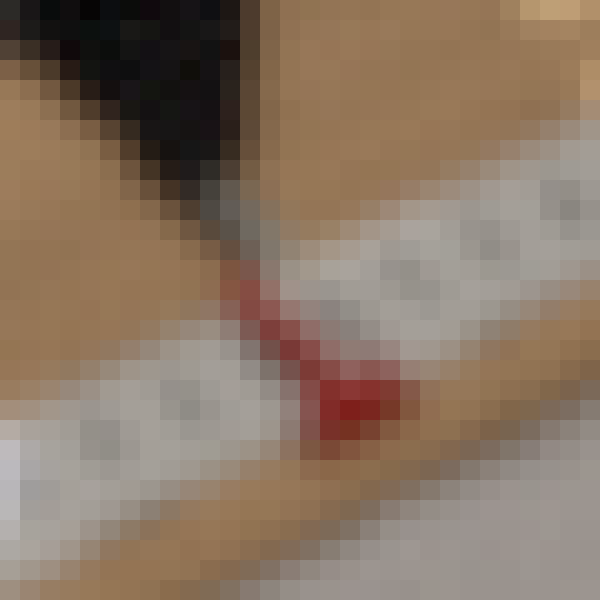

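Relative to the mark, the pointer is 2.5 mm short by the top view and about 6 mm short by the scene view. I'll pull 4 mm more and look again.

```bash
python3 - <<'E'
from h import *
p=np.array(bot.current_ee_pos())
bot.line_to(p-.004*ex,max_speed=.03); bot.hold(.3)
e=np.array(bot.current_ee_pos());print(e@ex,e@ey,bot.current_contact_force(),bot.current_clock())
ims=[snap('scene') for _ in range(6)];c=ims[0]
im=np.mean([i['pixels'].astype(float) for i in ims],0)
red=np.clip(im[...,2]-im[...,1]-40-0.0*im[...,0],0,None)-0; 
red=np.where(im[...,1]-im[...,0]<15,red,0)
for v in range(255,264):
    w=red[v,260:276]
    if w.sum()>20:
        u=260+(w*np.arange(16)).sum()/w.sum();X=onz(c,u,v,.016);print(v,round(u,2),X@ex,X@ey)
for d in(0,-.004,.004):   # where pointer tip / mark should appear, from TCP
    for y in(-.010,-.018,-.026): print(d,y,proj(c,ex*(e@ex+d)+ey*y+[0,0,.016]).round(1))
cv2.imwrite('pics/p3.png',cv2.resize(im[244:274,254:284].astype(np.uint8),None,fx=20,fy=20,interpolation=cv2.INTER_NEAREST))
E
```

```text
0.533247498520905 0.03147842578066219 [ 5.24615281  1.76298605 -5.23580335] 7.2167
259 266.43 0.5311248565013538 -0.015874039427133838
260 267.44 0.530968673401023 -0.019418677213246444
261 268.43 0.530788718500541 -0.02292270201485137
262 270.11 0.531721753315831 -0.0272273150085801
263 271.16 0.5316430553298834 -0.0307611146378409
0 -0.01 [265.5 257. ]
0 -0.018 [267.9 259.2]
0 -0.026 [270.3 261.3]
-0.004 -0.01 [263.9 257.8]
-0.004 -0.018 [266.3 260. ]
-0.004 -0.026 [268.8 262.2]
0.004 -0.01 [267.  256.2]
0.004 -0.018 [269.4 258.3]
0.004 -0.026 [271.9 260.5]
```

View pics/p3.png

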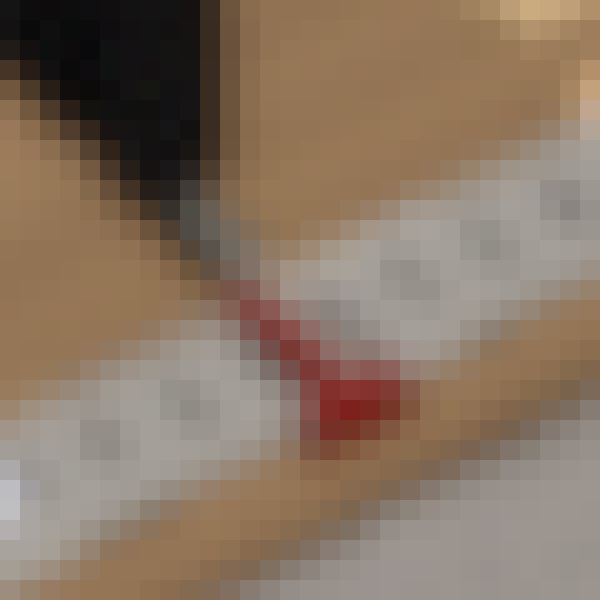

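The pointer, at about (265.5,257) in the full image, is now roughly 2 mm short of the red line, which starts at about (265.5,258). I'll pull 1.5 mm more, hold, ease the grip and slide left.

```bash
python3 - <<'E'
from h import *
p=np.array(bot.current_ee_pos())
bot.line_to(p-.0015*ex,max_speed=.03); bot.hold(.5)
bot.set_gripper(0,12); bot.hold(.4)
p0=np.array(bot.current_ee_pos());print(p0@ex,p0@ey,bot.current_contact_force(),bot.current_grip_force())
for i in range(1,13):
    bot.line_to(p0+.004*i*ey,max_speed=.05)
    e=np.array(bot.current_ee_pos());f=np.array(bot.current_contact_force())
    print(4*i,((e-p0)@ey*1e3).round(1),(e@ex).round(4),(f@ex).round(1),(f@ey).round(1),round(bot.current_grip_force(),1))
    if abs(f@ey)>25: break
print(bot.current_clock())
a=snap('scene');snap('top','t2.png')
u,v=proj(a,[.535,.06,.05]).astype(int)
cv2.imwrite('pics/p4.png',cv2.resize(a['pixels'][v-45:v+45,u-60:u+60],None,fx=6,fy=6,interpolation=cv2.INTER_CUBIC)); print(u,v)
E
```

```text
0.5323148701058502 0.03145958709920061 [ 5.13663845  1.5071494  -6.11658294] 11.998620629310608
4 1.4 0.5333 5.0 -8.8 12.0
8 4.2 0.5337 4.5 -13.3 12.0
12 7.8 0.5341 5.0 -14.7 12.0
16 11.6 0.5343 5.1 -15.2 12.0
20 15.5 0.5345 5.9 -15.8 12.0
24 19.5 0.5346 5.1 -15.5 12.0
28 23.5 0.5347 4.7 -16.2 12.0
32 27.2 0.5348 5.4 -16.6 13.3
36 30.8 0.5349 5.1 -18.9 13.3
40 34.7 0.5349 5.8 -17.5 13.4
44 38.7 0.5349 5.1 -19.2 13.4
48 42.7 0.5349 5.0 -19.0 13.4
11.8833
253 231
```

View pics/p4.png

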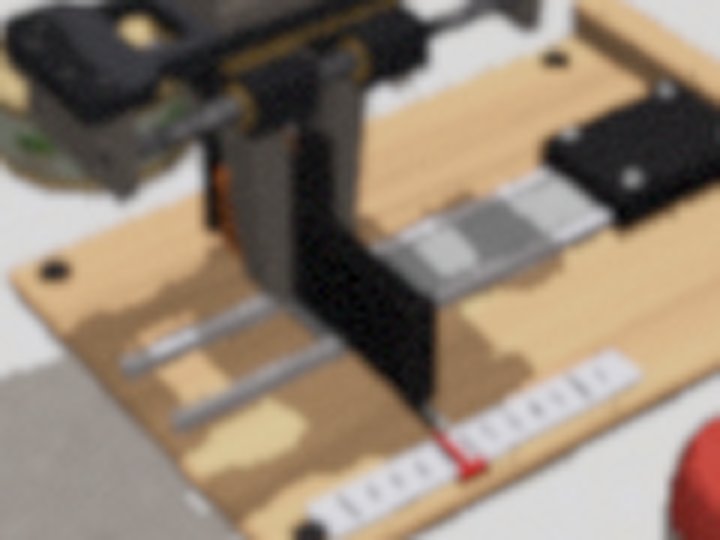

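The lever is being pushed left, at (225,215) in the crop. The pointer at (435,415) is almost in line with the mark at (455,455), but the tool has drifted about 2.6 mm in +x. I'll correct that and finish the slide.

```bash
python3 - <<'E'
from h import *
p=np.array(bot.current_ee_pos());
base=p-.0030*ex+.005*ey   # command leads the actual by ~5 mm in y
bot.line_to(base,max_speed=.05)
for i in range(0,14):
    if i: bot.line_to(base+.002*i*ey,max_speed=.04)
    e=np.array(bot.current_ee_pos());f=np.array(bot.current_contact_force())
    print(2*i,(e@ey).round(4),(e@ex).round(4),(f@ex).round(1),(f@ey).round(1),round(bot.current_grip_force(),1))
    if abs(f@ey)>30: break
bot.hold(.3);f=np.array(bot.current_contact_force());e=np.array(bot.current_ee_pos());print(e@ex,e@ey,f@ey,bot.current_clock())
ims=[snap('scene') for _ in range(4)];c=ims[0];im=np.mean([i['pixels'].astype(float) for i in ims],0).astype(np.uint8)
A=cv2.resize(im[244:274,254:284],(400,400),interpolation=cv2.INTER_NEAREST)
B=cv2.resize(im[190:250,215:275],(400,400),interpolation=cv2.INTER_CUBIC)
cv2.imwrite('pics/p5.png',np.hstack([A,B]))
E
```

```text
0 0.0743 0.5329 4.5 -17.8 13.6
2 0.0758 0.5331 5.5 -19.3 13.5
4 0.0777 0.5332 5.3 -19.8 13.5
6 0.0796 0.5333 6.1 -20.1 13.5
8 0.0816 0.5334 4.9 -20.3 13.5
10 0.0836 0.5335 5.0 -20.5 13.5
12 0.0852 0.5336 5.5 -22.0 16.6
14 0.0856 0.5337 4.9 -27.7 22.3
16 0.0858 0.5339 5.2 -36.7 26.7
0.5339247353615056 0.08583035313494528 -35.59039469319245 14.5333
```

View pics/p5.png

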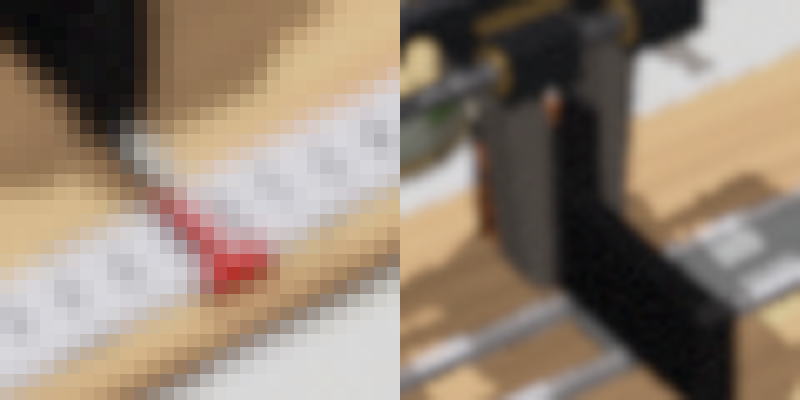

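The force rose sharply at y_s = 0.0858 after a 54 mm slide, as expected, so the lever is at its stop. In the left panel the pointer at (145,155) lies about 2 mm short of the mark line, which runs (160,190)–(220,260). I'll trim by 2 mm, ease the side push and hand in.

```bash
python3 - <<'E'
from h import *
e=np.array(bot.current_ee_pos())
bot.line_to(e-.0022*ex+.003*ey,max_speed=.03);bot.hold(.6)
e=np.array(bot.current_ee_pos());f=np.array(bot.current_contact_force());print(e@ex,e@ey,f@ex,f@ey,bot.current_grip_force(),bot.current_opening())
ims=[snap('scene') for _ in range(4)];c=ims[0];im=np.mean([i['pixels'].astype(float) for i in ims],0).astype(np.uint8)
cv2.imwrite('pics/p6.png',cv2.resize(im[244:274,254:284],(600,600),interpolation=cv2.INTER_NEAREST))
E
```

```text
0.5326267349323648 0.08544772100925747 5.65382336741559 -11.736332380510255 18.372558667324483 0.12606718990196272
```

View pics/p6.png

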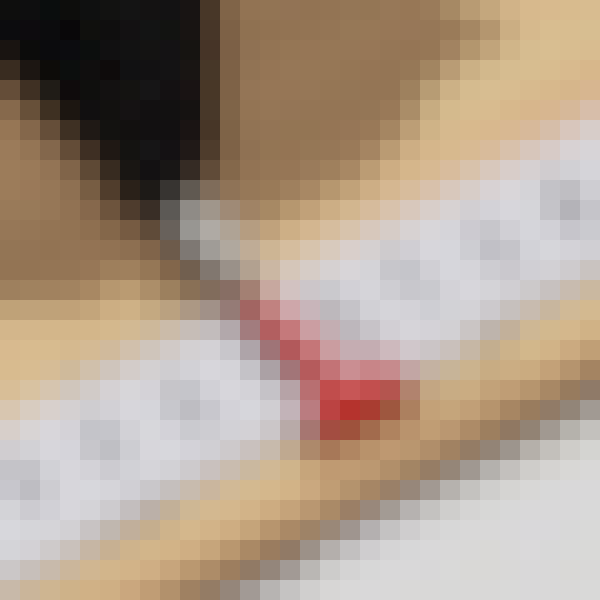

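The pointer, (200,220)–(240,265), now lines up with the mark, (245,295)–(310,365), to within about 1.5 mm. The lever is still closed and the bar is held at 18 N.

```bash
python3 -c "
from workcell import bot
print(bot.job_done(),bot.current_clock())"
```

```text
the job is handed in; nothing more can be done
the job is handed in; nothing more can be done
```

I handed the job in with the bar still gripped at about 18 N, the pointer within about 2 mm of the red mark by camera estimate, and the cam lever pushed to its closed stop; no verdict was returned.

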